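# Shut the lunchbox and stack the tins on it

### The job

Get the packed lunch ready to be lifted into the fridge as one column: push the teal lunchbox's lid fully shut, then stand the larger metal tin in the middle of the lid, and after that the smaller tin in the middle of the larger one. Build the column squarely, each tin upright and centred with its long sides parallel to those of the box below; set the tins down gently rather than dropping them, and let go. Leave the bottle, jar, egg cup and tongs where they are.

Things in the scene. Friction and masses are not known exactly. Their poses are not given: they have to be found in the camera images.
- lunchbox: teal plastic lunchbox, 150 mm (its x) by 200 mm (its y), fixed to the bench. Its open shell is 52 mm high with 4 mm walls; with the 8 mm lid shut the flat top is 60 mm above the bench. Origin: centre of the underside; z up. The lid is hinged along the +x (far) side, the hinge line being at x = +75 mm, z = 52 mm.
- lid (a joint): angle of the lunchbox lid in rad: 0 = fully shut (a stop), growing as its free edge (the side at the lunchbox's -x, nearest the robot) rises; starts at 0.5 to 1.0. The hinge is stiff: the lid stays wherever it is left, and about 1 to 2 N at the free edge moves it.
- lid_edge (a point): middle of the lid's free edge, on its outer (upper) face, 150 mm from the hinge line. A thumb tab 44 mm wide and 6 mm thick sticks out 13 mm beyond it.
- lid_mid (a point): centre of the lid's flat outer (upper) face, 75 mm from the hinge line; with the lid shut it is the centre of the lunchbox's top, 60 mm above the bench.
- sandwich_tin: larger tin: closed rectangular metal tin with a flat top, loose, 64 mm (its x) by 130 mm (its y, the long side) by 48 mm high, about 0.2 to 0.35 kg. A flat 22 mm wide clip on each short end sticks out 1.5 mm. Origin: centre of the underside; z up. Starts flat on the bench to one side of the lunchbox.
- snack_tin: smaller tin: the same sort, loose, 50 mm (its x) by 84 mm (its y, the long side) by 38 mm high, about 0.1 to 0.2 kg. Origin: centre of the underside; z up. Starts flat on the bench on the other side of the lunchbox.
- drink_bottle: bystander: silver metal drink bottle, 68 mm across, 210 mm tall, standing. Origin: centre of the underside.
- storage_jar: bystander: closed glass storage jar, 90 mm across, 130 mm tall, standing. Origin: centre of the underside.
- egg_cup: bystander: small green silicone egg cup, 50 mm across, 55 mm tall, standing. Origin: centre of the underside.
- tongs: bystander: dark plastic tongs with a clip lock, lying closed on the bench between robot and lunchbox, 236 mm long (their x, jaw tips at +x), 36 mm wide and 20 mm high at the clip. Origin: on the bench under the middle of their length.

How it is judged:
On the way, in this order (a step that is already met when the one before it is completed fails the run):
1. the lid is fully shut (value of joint lid below 0.04 rad), for 0.2 s.
2. the larger tin stands squarely in the middle of the shut lid, let go (value of joint lid below 0.04 rad and x of sandwich_tin in the frame of lunchbox between -0.012 and 0.012 m and y of sandwich_tin in the frame of lunchbox between -0.012 and 0.012 m and z of sandwich_tin in the frame of lunchbox between 0.055 and 0.065 m and angle between the y axis of sandwich_tin and the y axis of lunchbox, either way round below 0.12 rad and angle between sandwich_tin's own z axis and vertical below 0.06 rad and contact force between sandwich_tin and the fingers below 0.2 N and linear speed of sandwich_tin below 0.02 m/s and angular speed of sandwich_tin below 0.2 rad/s), for 0.2 s.
3. the smaller tin stands squarely in the middle of the larger one, let go (x of snack_tin in the frame of sandwich_tin between -0.012 and 0.012 m and y of snack_tin in the frame of sandwich_tin between -0.012 and 0.012 m and z of snack_tin in the frame of sandwich_tin between 0.043 and 0.053 m and angle between the y axis of snack_tin and the y axis of sandwich_tin, either way round below 0.12 rad and angle between snack_tin's own z axis and vertical below 0.06 rad and contact force between snack_tin and the fingers below 0.2 N and linear speed of snack_tin below 0.02 m/s and angular speed of snack_tin below 0.2 rad/s), for 0.2 s.
At the end, for the whole second after the job is handed in: The lid is shut (within 0.04 rad). The larger tin stands upright at rest on the lid and the smaller one on the larger tin, each centred on what is below within 12 mm both ways, long sides parallel within 0.12 rad (7 degrees), level within 0.06 rad, and not touched by the fingers (all of step 2 and all of step 3).
It fails at once if a tin falls freely faster than 0.6 m/s (dropped from about 2 cm or more) ((linear speed of sandwich_tin above 0.6 m/s and contact force between sandwich_tin and anything else below 0.02 N) or (linear speed of snack_tin above 0.6 m/s and contact force between snack_tin and anything else below 0.02 N)).
It fails at once if the drink bottle is moved more than 3 cm or tipped (distance of drink_bottle from where it was at the start of the episode above 0.03 m or angle between drink_bottle's own z axis and vertical above 0.3 rad).
It fails at once if the storage jar is moved more than 3 cm or tipped (distance of storage_jar from where it was at the start of the episode above 0.03 m or angle between storage_jar's own z axis and vertical above 0.3 rad).
It fails at once if the egg cup is moved more than 3 cm or tipped (distance of egg_cup from where it was at the start of the episode above 0.03 m or angle between egg_cup's own z axis and vertical above 0.3 rad).
It fails at once if the tongs is moved more than 3 cm (distance of tongs from where it was at the start of the episode above 0.03 m).
It also fails if it takes over 64 s, if anything falls off the work surface, if the arm or the gripper's body presses on something with over 40 N, if the wrist force passes 120 N, or if a joint passes its speed limit or range.

### The arm

A 6-joint arm with a two-finger parallel gripper is mounted at the origin on the work surface. World frame = base frame: x ahead of the robot, y to its left, z up, the work surface at z = 0. Lengths are in m, angles in rad, forces in N, time in s.
With the tool pointing down it reaches from about 0.25 to 0.725 m from the base axis. Payload 4 kg.
Tool frame: the origin (TCP) lies midway between the tips of the shut fingers; the grasp point (between the pads) lies 19 mm behind it; x points along the fingers, y is the direction in which the jaws open and shut, and the axes are right-handed (so a half turn about x gives the same grasp; the last joint's range is limited). The gripper opens to 85 mm and grips with 20 to 120 N. Pads are 22 mm wide; open, the fingers measure 114 mm over their backs; the gripper's body (76 mm by 85 mm) begins 54 mm behind the grasp point. The pads swing forward as they close: fully open they stand 13 mm farther back than shut.
Start: joints at [1.348, 0.241, 0.005, 1.335, 0, 1.571], TCP at [0.11, 0.488, 0.231] pointing down, gripper open.
Joint ranges: [-2.72, 2.72], [-1.05, 1.87], [-1.09, 1.28], [-1.99, 2.15], [-1.42, 1.44], [-3.14, 3.14]. Speed limits (rad/s): [2.79, 2.79, 3.14, 3.14, 3.14, 3.14].

### API

Orientations are given as a unit quaternion [x, y, z, w].
In Python, from workcell import * gives the robot as it stands.
- The arm moves only by the tool play_rows, never from a script. Its argument "plan" is a list of rows, each a list of 7 numbers: the shift along the tool's x, y, z in mm, then the turn, a rotation vector about the tool's x, y, z in rad, then the closure, from -1 (fully open) to 1 (shut). In form: [[x, y, z, rx, ry, rz, grip], ...]. A call has 1 to 20 rows; each row shifts and turns the commanded pose from where the row before left it, along the tool's axes as they then stand; what a row does not reach is not made up. A row lasts 1/12 s, in which the tool goes at most 41.7 mm and 7.16 degrees, less where a joint would pass 70% of its speed; a pose out of reach is approached as far as the arm can. A call with a gripper value outside its range is refused whole. The fingers move at their own pace and stop on an object; the grip force is fixed at half the most. Time passes only in rows, so rows that do not move let the fingers close. It gives the time, the measured TCP pose, the force and the opening at its end, in the units of the state.
- get_obs(): the state, without advancing time (a new reading comes with each control period).
- camera(name): name is "scene" or "top" or "wrist"; returns a dict with "frame" (420x560x3 uint8, red, green, blue), "depth" (420x560 float32, m along the optical axis (not along the pixel's ray), 0 where there is no reading), "fx", "fy", "cx", "cy" (pixels), "distortion" ([k1, k2, p1, p2, k3] as OpenCV has them; the pictures are not rectified), "camera_from_world" (4x4, takes a point from world to camera coordinates). Camera axes: x right, y up, looking along -z (the intrinsics and any distortion apply to the point x, -y, -z); pixel columns grow to the right and rows downward; lengths in m; the calibration is good to about 2 mm. A picture is of the moment at which its call begins.
- job_done(): hands the job in, once; it reports no verdict.
Trained networks look in a picture, given as the dict that the camera call returned (one of the last four; its "shot" number tells which), for a name from the list of things; names that differ only in an ending like _2 or _b are one class to them, and where a whole thing is asked for, a point or a joint stands for the part that bears it (a point fixed in the world has none). Each returns a list of dicts, best first, with "confidence" (0 to 1); they miss things now and then, are a little off and sometimes report something else, mostly with a low value. They report only what shows in the picture. A call takes as long as a camera call.
- search_frame(thing, picture): "centre" ([x, y, z] in m, in world coordinates, good to about 4 mm: the middle of the surface that is visible of it).
- pinpoint(thing, picture): "centre" ([x, y, z] in m, in world coordinates, good to about 4 mm: a listed point, or the origin of a listed thing).
The state is a dict: "clock": time; "joint_pos": joint angles; "joint_vel": joint speeds; "tau": joint torques, N m; "eef_pos": TCP position; "tool_rot": TCP orientation; "ft_force": force on the tool from outside, world axes, zero at the start; "ft_torque": the same for the moment, N m; "grip_width": finger opening in m.
Only numpy, scipy, OpenCV 4.12 (cv2) and the standard library are available. Lean on these libraries where they do the work, as an engineer would, in place of code of your own. Each camera call takes 0.05 s, during which the arm holds its last target. There are 200 camera calls.

## Working session

There is one attempt and no reset: what is moved stays moved. The work goes in short steps, Python scripts to look and compute and a tool call to move; the robot and the scene stay as the last step left them, time stands still between calls to the robot, and variables do not carry over. Pictures are saved under pics/ and viewed, about 8 in all and at most 12, crops included, and the job is handed in when it is done.

Besides the shell and the picture viewer there is one more tool, called after ">>>" as a command line: name --pt "numbers of a row" for each row, then --argument value for the rest. play_rows: Moves the arm, as the interface text tells. Its arguments: {"type":"object","properties":{"plan":{"type":"array","items":{"type":"array","items":{"type":"number"}}}},"required":["plan"]}

```bash
mkdir -p pics
cat > h.py <<'E'
from workcell import *
import numpy as np, cv2
def world(c,step=1):
    h,w=c["depth"].shape
    v,u=np.mgrid[0:h,0:w]
    K=np.array([[c["fx"],0,c["cx"]],[0,c["fy"],c["cy"]],[0,0,1.]])
    p=cv2.undistortPoints(np.stack([u.ravel(),v.ravel()],1).astype(np.float64)[:,None],K,np.array(c["distortion"],float))[:,0]
    d=c["depth"].ravel()
    P=np.stack([p[:,0]*d,-p[:,1]*d,-d,np.ones_like(d)],1)
    W=(np.linalg.inv(np.array(c["camera_from_world"]))@P.T).T[:,:3]
    W[d<=0]=np.nan
    return W.reshape(h,w,3)
def save(c,n): cv2.imwrite("pics/"+n,c["frame"][:,:,::-1])
def rect(pts):
    (x,y),(a,b),t=cv2.minAreaRect((pts[:,:2]*1000).astype(np.float32))
    if a>b: a,b,t=b,a,t+90   # a short, t = dir of short side
    return x,y,a,b,(t+90)%180-90
E
python3 - <<'E'
from h import *
o=get_obs();print({k:np.round(v,3) for k,v in o.items()})
a=camera("top");save(a,"top.png")
for n in ["lunchbox","lid_edge","lid_mid","sandwich_tin","snack_tin","drink_bottle","storage_jar","egg_cup","tongs"]:
    for f in (pinpoint,search_frame):
        r=f(n,a);print(n,f.__name__,[(np.round(q["centre"],3),round(q["confidence"],2)) for q in r[:2]])
b=camera("scene");save(b,"scene.png")
im=np.hstack([a["frame"],b["frame"]])[:,:,::-1]
cv2.imwrite("pics/both.png",cv2.resize(im,(800,300)))
np.savez("a.npz",W=world(a),f=a["frame"])
E
```

```text
{'clock': np.float64(0.0), 'joint_pos': array([1.348, 0.241, 0.004, 1.335, 0.   , 1.571]), 'joint_vel': array([ 0.   ,  0.001,  0.002,  0.   , -0.001, -0.001]), 'tau': array([-1.0000e-03, -3.7232e+01,  2.5241e+01,  1.7000e-02, -0.0000e+00,
       -0.0000e+00]), 'eef_pos': array([0.11 , 0.487, 0.23 ]), 'tool_rot': array([ 0.078,  0.703, -0.079,  0.703]), 'ft_force': array([-0.607,  0.113, -0.037]), 'ft_torque': array([ 0.025,  0.049, -0.01 ]), 'grip_width': np.float64(0.085)}
lunchbox call [(array([ 0.555, -0.024, -0.002]), 0.55)]
lunchbox call [(array([ 0.546, -0.026,  0.083]), 0.87)]
lid_edge call [(array([ 0.532, -0.029,  0.164]), 0.92)]
lid_edge call [(array([ 0.573, -0.017,  0.122]), 0.67)]
lid_mid call [(array([ 0.583, -0.01 ,  0.109]), 0.64)]
lid_mid call [(array([ 0.573, -0.014,  0.122]), 0.88)]
sandwich_tin call [(array([0.435, 0.298, 0.   ]), 0.95)]
sandwich_tin call [(array([0.435, 0.292, 0.05 ]), 0.63), (array([0.678, 0.313, 0.126]), 0.36)]
snack_tin call [(array([ 0.496, -0.328,  0.   ]), 0.86)]
snack_tin call [(array([ 0.496, -0.324,  0.041]), 0.73), (array([ 0.659, -0.336,  0.159]), 0.55)]
drink_bottle call [(array([ 0.378,  0.028, -0.002]), 0.42)]
drink_bottle call [(array([ 0.657, -0.331,  0.161]), 0.87)]
storage_jar call [(array([0.691, 0.326, 0.001]), 0.68)]
storage_jar call [(array([0.676, 0.313, 0.13 ]), 0.84), (array([ 0.577, -0.016,  0.125]), 0.35)]
egg_cup call [(array([0.763, 0.068, 0.002]), 0.88)]
egg_cup call [(array([0.763, 0.065, 0.032]), 0.57), (array([ 0.575, -0.014,  0.122]), 0.34)]
tongs call [(array([ 0.38 ,  0.026, -0.002]), 0.87)]
tongs call [(array([0.38 , 0.009, 0.014]), 0.97), (array([0.764, 0.066, 0.035]), 0.67)]
```

View pics/top.png

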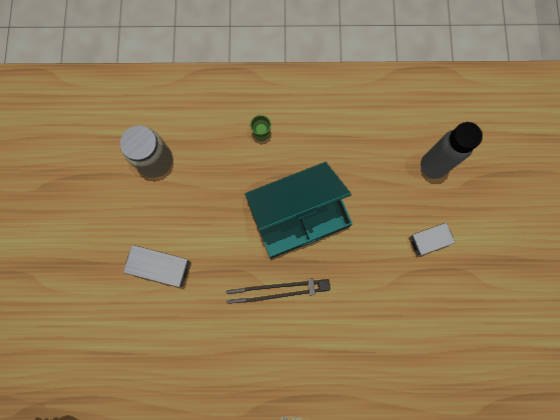

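View pics/scene.png

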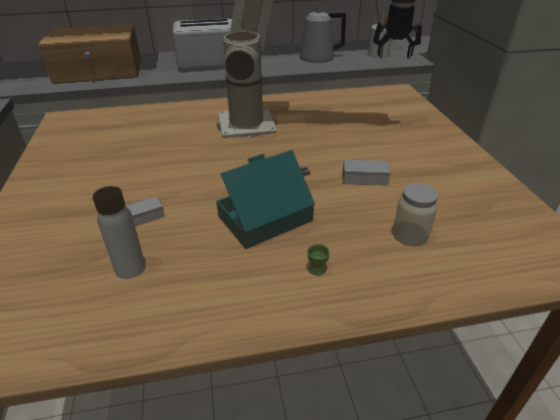

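The top view has x up and y to the left. The lid is half open at about (298,195), with the larger tin at (157,267) and the smaller at (433,240). The tongs lie at (278,291) in front of the box. The scene view agrees with this. Next I'll fit the shapes from the depth data.

Run:
```python
from h import *
z=np.load("a.npz");W=z["W"];f=z["f"].astype(int)
def sel(c,r,zl,zh):
    P=W.reshape(-1,3);m=(np.hypot(P[:,0]-c[0],P[:,1]-c[1])<r)&(P[:,2]>zl)&(P[:,2]<zh);return P[m],f.reshape(-1,3)[m]
for n,c,zl,zh in (("sand",(.435,.295),.04,.056),("snack",(.496,-.326),.03,.046)):
    p,_=sel(c,.1,zl,zh);print(n,len(p),np.round(rect(p),1),np.median(p[:,2]))
p,col=sel((.56,-.02),.2,.02,.25)
t=(col[:,1]-col[:,0]>15)&(col[:,2]-col[:,0]>10);p=p[t];print("teal",len(p))
# lid plane ransac
rng=np.random.default_rng(0);best=None
for i in range(500):
    q=p[rng.choice(len(p),3,False)];n=np.cross(q[1]-q[0],q[2]-q[0]);l=np.linalg.norm(n)
    if l<1e-6: continue
    n/=l;
    if n[2]<0:n=-n
    if not .4<n[2]<.93: continue
    m=abs((p-q[0])@n)<.003
    if best is None or m.sum()>best.sum(): best=m
L=p[best];c=L.mean(0);n=np.linalg.svd(L-c)[2][2];n*=np.sign(n[2])
yaw=np.arctan2(n[1],n[0]);ang=np.arccos(n[2])
print("lid n",n,"ang",ang,"downslope yaw deg",np.degrees(np.arctan2(n[1],n[0])),len(L))
# in-plane rect: hinge axis dir h, up dir u
h=np.cross(n,[0,0,1]);h/=np.linalg.norm(h);u=np.cross(h,n)
if u[2]<0:u=-u
a=(L-c)@h;b=(L-c)@u
R=cv2.minAreaRect(np.stack([a,b],1).astype(np.float32)*1000);print("inplane",R)
core=abs(a)<.06
print("extents a",np.percentile(a,[.3,99.7]),"b side",np.percentile(b[(abs(a)>.04)],[.3,99.7]),"b mid",np.percentile(b[abs(a)<.02],[.3,99.7]),"c",c,"h",h,"u",u)
print("highest pt",L[L[:,2].argmax()])
```

```text
sand 1726 [435.4 298.3  63.8 133.9 -14.9] 0.04874761737572941
snack 839 [ 492.5 -326.9   49.7   87.8   19.2] 0.038721669024658345
teal 4240
lid n [0.65377029 0.25799036 0.7113546 ] ang 0.7793726442998884 downslope yaw deg 21.53514803994794 3715
inplane ((0.8159027099609375, -3.1962051391601562), (196.8645477294922, 165.19711303710938), 0.3416755199432373)
extents a [-0.09684474  0.09874246] b side [-0.08240325  0.06635787] b mid [-0.081747    0.07882506] c [ 0.57666716 -0.01274534  0.11892369] h [ 0.36707192 -0.93019256  0.        ] u [-0.66169676 -0.2611183   0.70283329]
highest pt [ 0.5296136  -0.04048264  0.17410383]
```

```bash
cat >> h.py <<'E'
from scipy.spatial.transform import Rotation as Ro
def go(x,y,z,jaw):
    "offsets to target (mm) with tool down, jaw = world yaw deg of tool y (mod 180)"
    o=get_obs();R=Ro.from_quat(o["tool_rot"]).as_matrix();p=np.array(o["eef_pos"])*1000
    d=np.array([x,y,z])-p
    yaw=np.degrees(np.arctan2(R[1,1],R[0,1]))
    t=(jaw-yaw+90)%180-90
    # down-pointing tool: turn about tool x by -t raises world yaw by t
    S=Ro.from_rotvec([0,0,np.radians(t)]).as_matrix()@R
    print("tcp",p.round(1),"yaw",round(yaw,2),"world d",d.round(1))
    print(" shift now-axes",(R.T@d).round(1),"rx",round(-np.radians(t),4)," shift after-turn axes",(S.T@d).round(1),"tilt",R[:,0].round(3),"F",np.round(o["ft_force"],1),"w",o["grip_width"],"t",o["clock"],"j",np.round(o["joint_pos"],2))
E
python3 -c "
from h import *
go(543,-27,200,21.7)"
```

```text
tcp [110.5 487.6 231.3] yaw 77.23 world d [ 432.5 -514.6  -31.3]
 shift now-axes [  31.3 -406.3  535.6] rx 0.9692  shift after-turn axes [ 31.3 211.6 638.1] tilt [-0. -0. -1.] F [ 0.7  0.1 -0.8] w 0.08557035658638613 t 1.0 j [ 1.35  0.24  0.    1.34 -0.    1.57]
```

>>> play_rows --pt "0 0 0 0.121 0 0 1" --pt "0 0 0 0.121 0 0 1" --pt "0 0 0 0.121 0 0 1" --pt "0 0 0 0.121 0 0 1" --pt "0 0 0 0.121 0 0 1" --pt "0 0 0 0.121 0 0 1" --pt "0 0 0 0.121 0 0 1" --pt "0 0 0 0.121 0 0 1" --pt "0 12.4 37.5 0 0 0 1" --pt "0 12.4 37.5 0 0 0 1" --pt "0 12.4 37.5 0 0 0 1" --pt "0 12.4 37.5 0 0 0 1" --pt "0 12.4 37.5 0 0 0 1" --pt "0 12.4 37.5 0 0 0 1" --pt "0 12.4 37.5 0 0 0 1" --pt "0 12.4 37.5 0 0 0 1" --pt "0 12.4 37.5 0 0 0 1" --pt "0 12.4 37.5 0 0 0 1" --pt "0 12.4 37.5 0 0 0 1" --pt "0 12.4 37.5 0 0 0 1"

```text
clock: 2.67
eef_pos: [0.4166, 0.1231, 0.2316]
tool_rot: [0.397, 0.585, -0.396, 0.586]
ft_force: [-0.1, 0.6, 0.6]
grip_width: -0.0002
```

>>> play_rows --pt "0 12.4 37.5 0 0 0 1" --pt "0 12.4 37.5 0 0 0 1" --pt "0 12.4 37.5 0 0 0 1" --pt "0 12.4 37.5 0 0 0 1" --pt "0 12.4 37.5 0 0 0 1" --pt "0 0 0 0 0 0 1" --pt "0 0 0 0 0 0 1"

```text
clock: 3.25
eef_pos: [0.5433, -0.0279, 0.2303]
tool_rot: [0.397, 0.585, -0.398, 0.584]
ft_force: [-0.1, 0.6, 0.7]
grip_width: -0.0003
```

```bash
python3 -c "
from h import *
go(543,-27,57,21.7)"
```

```text
tcp [543.3 -27.9 230.3] yaw 21.56 world d [  -0.3    0.9 -173.3]
 shift now-axes [173.3   0.2  -0.8] rx -0.0024  shift after-turn axes [173.3   0.2  -0.8] tilt [-0.001  0.    -1.   ] F [-0.1  0.6  0.7] w -0.00031444531651285553 t 3.25 j [-0.05  0.33  0.12  1.37  0.    1.14]
```

>>> play_rows --pt "15 0 0 0 0 0 1" --pt "15 0 0 0 0 0 1" --pt "15 0 0 0 0 0 1" --pt "15 0 0 0 0 0 1" --pt "10 0 0 0 0 0 1" --pt "10 0 0 0 0 0 1" --pt "10 0 0 0 0 0 1" --pt "10 0 0 0 0 0 1" --pt "10 0 0 0 0 0 1" --pt "10 0 0 0 0 0 1" --pt "10 0 0 0 0 0 1" --pt "10 0 0 0 0 0 1" --pt "10 0 0 0 0 0 1" --pt "10 0 0 0 0 0 1" --pt "6 0 0 0 0 0 1" --pt "3 0 0 0 0 0 1" --pt "2 0 0 0 0 0 1" --pt "0 0 0 0 0 0 1"

```text
clock: 4.75
eef_pos: [0.5426, -0.0262, 0.0603]
tool_rot: [0.397, 0.586, -0.397, 0.585]
ft_force: [0.1, 0.6, 0.5]
grip_width: 0.0
```

>>> play_rows --pt "1 0 0 0 0 0 1" --pt "1 0 0 0 0 0 1" --pt "1 0 0 0 0 0 1" --pt "0 0 0 0 0 0 1"

```text
clock: 5.08
eef_pos: [0.5433, -0.0261, 0.0599]
tool_rot: [0.397, 0.585, -0.396, 0.586]
ft_force: [-5.9, 0.8, 13.8]
grip_width: -0.0002
```

>>> play_rows --pt "-5 0 0 0 0 0 0" --pt "-30 0 0 0 0 0 -1" --pt "-35 0 0 0 0 0 -1" --pt "-35 0 0 0.1 0 0 -1" --pt "-35 0 0 0.1 0 0 -1" --pt "0 0 0 0.1 0 0 -1" --pt "0 0 0 0.1 0 0 -1" --pt "0 0 0 0.1 0 0 -1" --pt "0 0 0 0.14 0 0 -1"

```text
clock: 5.83
eef_pos: [0.5432, -0.0261, 0.1979]
tool_rot: [0.559, 0.433, -0.558, 0.434]
ft_force: [0.3, 0.1, -0.2]
grip_width: 0.0854
```

```bash
python3 -c "
from h import *
go(435.4,298.3,180,-14.9)"
```

```text
tcp [543.2 -26.1 197.9] yaw -14.34 world d [-107.8  324.4  -17.9]
 shift now-axes [  17.8 -184.8 -287.6] rx 0.0098  shift after-turn axes [  17.8 -187.6 -285.8] tilt [ 0.002  0.    -1.   ] F [ 0.3  0.1 -0.2] w 0.08535240013990128 t 5.8333 j [-0.05  0.34  0.06  1.28  0.    1.77]
```

>>> play_rows --pt "0 0 0 0.01 0 0 -1" --pt "2 -20.8 -31.8 0 0 0 -1" --pt "2 -20.8 -31.8 0 0 0 -1" --pt "2 -20.8 -31.8 0 0 0 -1" --pt "2 -20.8 -31.8 0 0 0 -1" --pt "2 -20.8 -31.8 0 0 0 -1" --pt "2 -20.8 -31.8 0 0 0 -1" --pt "2 -20.8 -31.8 0 0 0 -1" --pt "2 -20.8 -31.8 0 0 0 -1" --pt "2 -20.8 -31.8 0 0 0 -1" --pt "0 0 0 0 0 0 -1" --pt "0 0 0 0 0 0 -1"

```text
clock: 6.83
eef_pos: [0.4329, 0.2999, 0.179]
tool_rot: [-0.558, -0.434, 0.558, -0.434]
ft_force: [-0.1, -0.3, -0.1]
grip_width: 0.0855
```

```bash
cat >> h.py <<'E'
def fit(c,xy,r,zl,zh,mask=None):
    W=world(c).reshape(-1,3);f=c["frame"].reshape(-1,3).astype(int)
    m=(np.hypot(W[:,0]-xy[0],W[:,1]-xy[1])<r)&(W[:,2]>zl)&(W[:,2]<zh)
    if mask=="teal": m&=(f[:,1]-f[:,0]>15)&(f[:,2]-f[:,0]>10)
    if mask=="grey": m&=(f.max(1)-f.min(1)<30)
    p=W[m]; return (np.round(rect(p),1),np.median(p[:,2]).round(4),len(p)) if len(p)>50 else len(p)
E
python3 - <<'E'
from h import *
w=camera("wrist");save(w,"w1.png")
a=camera("top");save(a,"t2.png")
print("sand wrist",fit(w,(.435,.298),.09,.042,.056), fit(w,(.435,.298),.09,.042,.056,"grey"))
print("box top",fit(a,(.557,-.022),.16,.05,.08,"teal"))
print("sand top",fit(a,(.435,.298),.09,.042,.056,"grey"))
print(*[(n,np.round(q[0]["centre"],3)) for n,c in (("lid_mid",a),("lid_edge",a),("sandwich_tin",w)) if (q:=pinpoint(n,c))])
W=world(a).reshape(-1,3);f=a["frame"].reshape(-1,3).astype(int)
m=(np.hypot(W[:,0]-.557,W[:,1]+.022)<.05);P=W[m];A=np.c_[P[:,:2],np.ones(len(P))];print("lid plane slope",np.linalg.lstsq(A,P[:,2],rcond=None)[0])
go(435.4,298.3,5,-14.9)
E
```

```text
sand wrist (array([435.3, 297.9,  64.1, 133.1, -14.8]), np.float64(0.047), 10670) (array([435.3, 297.9,  64.1, 133.1, -14.9]), np.float64(0.047), 10656)
box top (array([554.4, -23.5, 166.4, 198.6,  21.5]), np.float64(0.0608), 5963)
sand top (array([434.4, 294.7,  63.8, 127.1, -14.7]), np.float64(0.0487), 1613)
('lid_mid', array([ 0.556, -0.02 ,  0.061])) ('lid_edge', array([ 0.486, -0.05 ,  0.058])) ('sandwich_tin', array([ 0.437,  0.298, -0.002]))
lid plane slope [0.00317379 0.00166057 0.05914944]
tcp [434.4 296.7 179.4] yaw -14.7 world d [   1.     1.6 -174.4]
 shift now-axes [174.4   0.5  -1.8] rx 0.0034  shift after-turn axes [174.4   0.5  -1.8] tilt [ 0. -0. -1.] F [ 0.1 -0.2  0.2] w 0.08542302195416097 t 7.0833 j [ 0.6   0.32 -0.03  1.23 -0.    2.43]
```

View pics/w1.png

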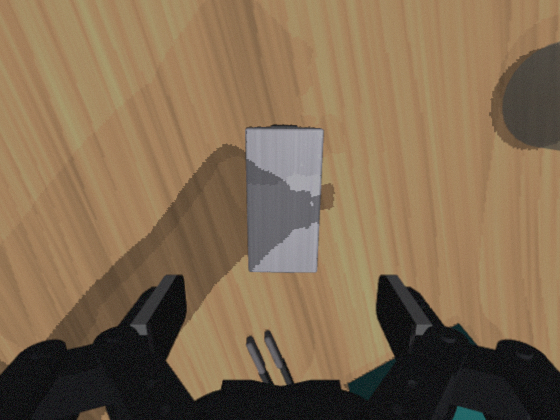

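The wrist picture shows the larger tin at (284,200), lying straight between the open jaws, with its long side along the picture's columns. The lid fit has about 0.004 rad of slope, so it is shut. I'll descend and grip.

>>> play_rows --pt "25 0.5 -1.8 0 0 0 -1" --pt "25 0 0 0 0 0 -1" --pt "25 0 0 0 0 0 -1" --pt "25 0 0 0 0 0 -1" --pt "20 0 0 0 0 0 -1" --pt "20 0 0 0 0 0 -1" --pt "18 0 0 0 0 0 -1" --pt "10 0 0 0 0 0 -1" --pt "6 0 0 0 0 0 -1" --pt "0 0 0 0 0 0 -1" --pt "0 0 0 0 0 0 -0.4" --pt "0 0 0 0 0 0 0.2" --pt "0 0 0 0 0 0 1" --pt "0 0 0 0 0 0 1" --pt "0 0 0 0 0 0 1" --pt "0 0 0 0 0 0 1" --pt "0 0 0 0 0 0 1"

```text
clock: 8.5
eef_pos: [0.4357, 0.3003, 0.0067]
tool_rot: [0.561, 0.432, -0.558, 0.432]
ft_force: [0.4, -0.9, 6.6]
grip_width: 0.0632
```

>>> play_rows --pt "-5 0 0 0 0 0 1" --pt "-10 0 0 0 0 0 1" --pt "-20 0 0 0 0 0 1" --pt "-20 0 0 0 0 0 1" --pt "-20 0 0 -0.08 0 0 1" --pt "-20 0 0 -0.08 0 0 1" --pt "-20 0 0 -0.08 0 0 1" --pt "-20 0 0 -0.08 0 0 1" --pt "-15 0 0 -0.08 0 0 1" --pt "-10 0 0 -0.08 0 0 1" --pt "-5 0 0 -0.08 0 0 1" --pt "0 0 0 -0.077 0 0 1" --pt "0 0 0 0 0 0 1" --pt "0 0 0 0 0 0 1"

```text
clock: 9.67
eef_pos: [0.4342, 0.2993, 0.1704]
tool_rot: [0.396, 0.586, -0.397, 0.585]
ft_force: [0.3, -0.3, -2.2]
grip_width: 0.0635
```

Run:
```python
from h import *
go(557,-22,165,21.6)
```

```text
tcp [434.2 299.3 170.4] yaw 21.78 world d [ 122.8 -321.3   -5.4]
 shift now-axes [  5.4  -5.2 343.9] rx 0.0032  shift after-turn axes [  5.4  -4.1 343.9] tilt [-0.001 -0.    -1.   ] F [ 0.3 -0.3 -2.2] w 0.06347477682044864 t 9.6667 j [ 0.6   0.33 -0.04  1.21 -0.    1.79]
```

Run:
```python
from h import *
for n in ("top","scene"):
    a=camera(n)
    W=world(a).reshape(-1,3);f=a["frame"].reshape(-1,3).astype(int)
    m=(np.hypot(W[:,0]-.557,W[:,1]+.022)<.16)&(abs(W[:,2]-.06)<.012)&(f[:,1]-f[:,0]>15)&(f[:,2]-f[:,0]>10)
    P=W[m];
    for yaw in (21.0,21.6,22.2):
        t=np.radians(yaw);q=(P[:,:2]-[.557,-.022])@np.array([[np.cos(t),-np.sin(t)],[np.sin(t),np.cos(t)]])*1000
        def edge(v,w,lim):  # median extreme per bin
            b=np.round(w/6);k=[i for i in np.unique(b) if lim[0]<abs(i*6)<lim[1]]
            lo=[v[b==i].min() for i in k];hi=[v[b==i].max() for i in k];return np.median(lo).round(1),np.median(hi).round(1),np.polyfit(np.array(k)*6,lo,1)[0].round(4),np.polyfit(np.array(k)*6,hi,1)[0].round(4)
        print(n,yaw,len(P),"x edges",edge(q[:,0],q[:,1],(30,90)),"y edges",edge(q[:,1],q[:,0],(-1,60)),np.median(P[:,2]))
    print([np.round(r["centre"],3) for t in ("lunchbox","lid_mid","lid_edge") for r in pinpoint(t,a)[:1]])
w=camera("wrist");save(w,"w2.png");print(pinpoint("sandwich_tin",w)[:1])
```

```text
top 21.0 5959 x edges (np.float64(-73.3), np.float64(78.9), np.float64(-0.0092), np.float64(-0.0091)) y edges (np.float64(-98.7), np.float64(98.5), np.float64(0.004), np.float64(0.0112)) 0.0608390059986772
top 21.6 5959 x edges (np.float64(-73.1), np.float64(78.8), np.float64(0.0003), np.float64(0.0007)) y edges (np.float64(-98.7), np.float64(98.6), np.float64(-0.0073), np.float64(-0.0)) 0.0608390059986772
top 22.2 5959 x edges (np.float64(-73.0), np.float64(78.8), np.float64(0.0111), np.float64(0.0138)) y edges (np.float64(-98.8), np.float64(98.4), np.float64(-0.0154), np.float64(-0.0115)) 0.0608390059986772
[array([ 0.557, -0.02 , -0.002]), array([ 0.559, -0.021,  0.059]), array([ 0.485, -0.048,  0.062])]
scene 21.0 3036 x edges (np.float64(-68.9), np.float64(80.4), np.float64(-0.0309), np.float64(-0.0059)) y edges (np.float64(-100.0), np.float64(96.2), np.float64(0.0001), np.float64(-0.01)) 0.059720303640653116
scene 21.6 3036 x edges (np.float64(-69.0), np.float64(80.5), np.float64(-0.0208), np.float64(0.0008)) y edges (np.float64(-100.2), np.float64(96.3), np.float64(-0.0085), np.float64(-0.0203)) 0.059720303640653116
scene 22.2 3036 x edges (np.float64(-69.2), np.float64(80.8), np.float64(-0.0075), np.float64(0.0099)) y edges (np.float64(-100.4), np.float64(96.3), np.float64(-0.0212), np.float64(-0.0346)) 0.059720303640653116
[array([ 0.552, -0.022,  0.004]), array([ 0.56 , -0.026,  0.057]), array([ 0.487, -0.047,  0.065])]
[{'centre': [0.4361, 0.2955, 0.1617], 'confidence': 0.75}]
```

View pics/w2.png

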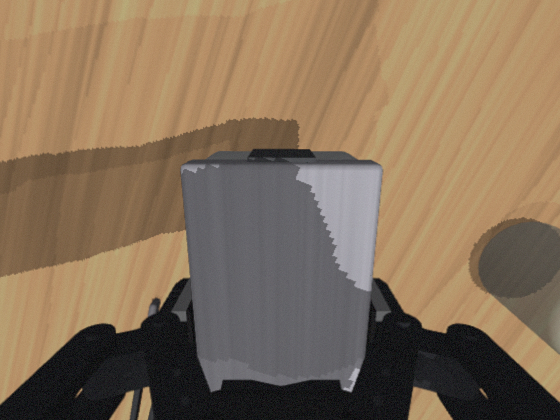

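The wrist picture shows the larger tin held level and square, with its clip at (282,154). I'll carry it over the lid.

>>> play_rows --pt "0 -2 12 0.003 0 0 1" --pt "0 0 25 0 0 0 1" --pt "0 0 30 0 0 0 1" --pt "0 0 30 0 0 0 1" --pt "0 0 30 0 0 0 1" --pt "0 0 30 0 0 0 1" --pt "0 0 30 0 0 0 1" --pt "0 0 30 0 0 0 1" --pt "0 0 30 0 0 0 1" --pt "0 0 30 0 0 0 1" --pt "0 0 30 0 0 0 1" --pt "0 0 22 0 0 0 1" --pt "0 0 14 0 0 0 1" --pt "0 0 0 0 0 0 1" --pt "0 0 0 0 0 0 1"

```text
clock: 11.42
eef_pos: [0.5595, -0.0204, 0.17]
tool_rot: [0.397, 0.585, -0.397, 0.585]
ft_force: [-0.1, -0.1, -2.5]
grip_width: 0.0632
```

Run:
```python
from h import *
go(559.8,-21.2,67,21.6)
w=camera("wrist")
W=world(w);z=W[...,2]
f=w["frame"].astype(int)
# held tin top: points with z near tcp z+~40, ahead
o=get_obs();zz=o["eef_pos"][2]
R=Ro.from_quat(o["tool_rot"]).as_matrix();L=(W.reshape(-1,3)-o["eef_pos"])@R*1000
m=(abs(L[:,1])<40)&(L[:,0]<-30)&(L[:,0]>-60)&(L[:,2]<-25)&(f.reshape(-1,3).max(1)>75)
q=L[m];print(len(q),"top height mm",np.median(-q[:,0]),"z far end",np.percentile(q[:,2],[0.5,2]),"y",np.percentile(q[:,1],[1,99]))
print(np.polyfit(q[:,2],q[:,0],1),np.polyfit(q[:,1],q[:,0],1))
go(559.8,-21.2,67,21.6)
```

```text
tcp [559.5 -20.4 170. ] yaw 21.62 world d [   0.3   -0.8 -103. ]
 shift now-axes [1.03e+02 1.00e-01 9.00e-01] rx 0.0003  shift after-turn axes [1.03e+02 1.00e-01 9.00e-01] tilt [-0.001  0.001 -1.   ] F [-0.1 -0.1 -2.5] w 0.06320325119744391 t 11.4167 j [-0.04  0.39  0.05  1.23  0.    1.16]
21137 top height mm 40.10004565896017 z far end [-62.29541003 -61.39958098] y [-29.5457863   31.95791056]
[-2.18310708e-02 -4.09741830e+01] [ 1.47251594e-03 -3.99994999e+01]
tcp [559.2 -19.6 170.1] yaw 21.7 world d [   0.6   -1.6 -103.1]
 shift now-axes [103.1  -0.    1.8] rx 0.0018  shift after-turn axes [103.1  -0.    1.8] tilt [-0.001  0.001 -1.   ] F [-0.6  0.5 -1.4] w 0.06324050331088359 t 11.4667 j [-0.04  0.39  0.05  1.23  0.    1.16]
```

>>> play_rows --pt "10 0 -1 0 0 0 1" --pt "18 0 0 0 0 0 1" --pt "18 0 0 0 0 0 1" --pt "18 0 0 0 0 0 1" --pt "15 0 0 0 0 0 1" --pt "10 0 0 0 0 0 1" --pt "5 0 0 0 0 0 1" --pt "2 0 0 0 0 0 1" --pt "2 0 0 0 0 0 1" --pt "0 0 0 0 0 0 1"

```text
clock: 12.3
eef_pos: [0.5599, -0.0186, 0.0727]
tool_rot: [0.397, 0.585, -0.397, 0.586]
ft_force: [-0.3, -0.0, -3.4]
grip_width: 0.0636
```

>>> play_rows --pt "1 0 0 0 0 0 1" --pt "1 0 0 0 0 0 1" --pt "1 0 0 0 0 0 1" --pt "0 0 0 0 0 0 1"

```text
clock: 12.63
eef_pos: [0.5595, -0.019, 0.0695]
tool_rot: [0.397, 0.585, -0.397, 0.585]
ft_force: [0.7, 0.3, -2.8]
grip_width: 0.0634
```

>>> play_rows --pt "1 0 0 0 0 0 1" --pt "1 0 0 0 0 0 1" --pt "0 0 0 0 0 0 1"

```text
clock: 12.88
eef_pos: [0.5593, -0.0189, 0.0671]
tool_rot: [0.397, 0.585, -0.397, 0.585]
ft_force: [-0.6, -0.2, -1.9]
grip_width: 0.0633
```

>>> play_rows --pt "0.7 0 0 0 0 0 1" --pt "0.7 0 0 0 0 0 1" --pt "0 0 0 0 0 0 1"

```text
clock: 13.13
eef_pos: [0.5594, -0.0189, 0.0667]
tool_rot: [0.397, 0.585, -0.397, 0.585]
ft_force: [-2.5, -1.0, 4.7]
grip_width: 0.0635
```

>>> play_rows --pt "0 0 0 0 0 0 0.2" --pt "0 0 0 0 0 0 -0.4" --pt "0 0 0 0 0 0 -1" --pt "0 0 0 0 0 0 -1" --pt "0 0 0 0 0 0 -1" --pt "-5 0 0 0 0 0 -1" --pt "-15 0 0 0 0 0 -1" --pt "-25 0 0 0 0 0 -1" --pt "-30 0 0 0 0 0 -1" --pt "-30 0 0 0 0 0 -1" --pt "-20 0 0 0 0 0 -1" --pt "-10 0 0 0 0 0 -1" --pt "0 0 0 0 0 0 -1" --pt "0 0 0 0 0 0 -1"

```text
clock: 14.3
eef_pos: [0.5594, -0.0188, 0.2006]
tool_rot: [0.397, 0.585, -0.397, 0.585]
ft_force: [0.2, -0.2, 0.1]
grip_width: 0.0853
```

Run:
```python
from h import *
w=camera("wrist");save(w,"w3.png")
print("sand",fit(w,(.56,-.02),.09,.10,.115),fit(w,(.56,-.02),.09,.10,.115,"grey"))
W=world(w).reshape(-1,3);f=w["frame"].reshape(-1,3).astype(int)
m=(np.hypot(W[:,0]-.56,W[:,1]+.02)<.1)&(abs(W[:,2]-.06)<.02)&(f[:,1]-f[:,0]>15)
print("box",fit(w,(.56,-.02),.16,.05,.07,"teal"))
go(492.5,-326.9,175,19.2)
```

```text
sand (array([561.2, -20.4,  64.1, 131.6,  21.6]), np.float64(0.1069), 13854) (array([561.2, -20.4,  64.1, 131.6,  21.6]), np.float64(0.107), 13836)
box (array([555.1, -21.9, 166.6, 198.7,  21.8]), np.float64(0.059), 23483)
tcp [558.6 -18.8 199.5] yaw 21.72 world d [ -66.1 -308.1  -24.5]
 shift now-axes [  24.6 -175.4  261.8] rx 0.0439  shift after-turn axes [  24.5 -163.7  269.2] tilt [-0.002  0.    -1.   ] F [ 0.3 -0.2 -0.3] w 0.08524380397022889 t 14.35 j [-0.03  0.37  0.11  1.31  0.    1.16]
```

View pics/w3.png

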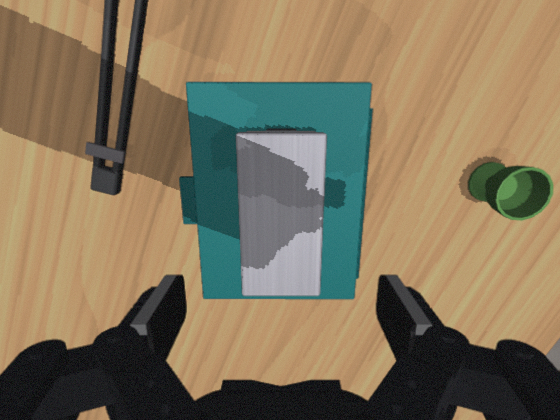

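The wrist picture shows the larger tin at (282,213), centred on the shut lid at about (278,190). The measured offset is about 1 mm and the two are parallel. Next is the smaller tin.

>>> play_rows --pt "0 0 0 0.044 0 0 -1" --pt "0 -18.2 29.9 0 0 0 -1" --pt "0 -18.2 29.9 0 0 0 -1" --pt "0 -18.2 29.9 0 0 0 -1" --pt "0 -18.2 29.9 0 0 0 -1" --pt "0 -18.2 29.9 0 0 0 -1" --pt "5 -18.2 29.9 0 0 0 -1" --pt "5 -18.2 29.9 0 0 0 -1" --pt "5 -18.2 29.9 0 0 0 -1" --pt "10 -18.2 29.9 0 0 0 -1" --pt "0 0 0 0 0 0 -1" --pt "0 0 0 0 0 0 -1"

```text
clock: 15.35
eef_pos: [0.4909, -0.3277, 0.1724]
tool_rot: [0.411, 0.578, -0.411, 0.573]
ft_force: [0.1, 1.2, 0.1]
grip_width: 0.0854
```

Run:
```python
from h import *
w=camera("wrist")
r=fit(w,(.4925,-.327),.075,.032,.046);print(r,fit(w,(.4925,-.327),.075,.032,.046,"grey"))
r=r[0];go(r[0],r[1],2,r[4])
```

```text
(array([ 492.4, -325. ,   50.1,   85.2,   19.3]), np.float64(0.0369), 5318) (array([ 492.5, -324.9,   49.9,   85.2,   19.3]), np.float64(0.0369), 5305)
tcp [ 491.7 -326.6  173.4] yaw 19.1 world d [   0.7    1.6 -171.4]
 shift now-axes [171.4   1.6  -0.6] rx -0.0036  shift after-turn axes [171.4   1.6  -0.6] tilt [-0.004  0.003 -1.   ] F [-0.2 -0.  -0.9] w 0.08524674533415448 t 15.4 j [-0.59  0.45  0.16  1.28  0.    0.65]
```

>>> play_rows --pt "25 1.2 -0.8 -0.003 0 0 -1" --pt "25 0 0 0 0 0 -1" --pt "25 0 0 0 0 0 -1" --pt "25 0 0 0 0 0 -1" --pt "20 0 0 0 0 0 -1" --pt "20 0 0 0 0 0 -1" --pt "15 0 0 0 0 0 -1" --pt "10 0 0 0 0 0 -1" --pt "5 0 0 0 0 0 -1" --pt "0 0 0 0 0 0 -1" --pt "0 0 0 0 0 0 -0.4" --pt "0 0 0 0 0 0 0.2" --pt "0 0 0 0 0 0 1" --pt "0 0 0 0 0 0 1" --pt "0 0 0 0 0 0 1" --pt "0 0 0 0 0 0 1" --pt "0 0 0 0 0 0 1"

```text
clock: 16.82
eef_pos: [0.4949, -0.3265, 0.0075]
tool_rot: [0.409, 0.576, -0.409, 0.578]
ft_force: [-1.3, 0.7, 5.9]
grip_width: 0.0491
```

>>> play_rows --pt "-5 0 0 0 0 0 1" --pt "-10 0 0 0 0 0 1" --pt "-20 0 0 0 0 0 1" --pt "-25 0 0 0 0 0 1" --pt "-25 0 0 -0.01 0 0 1" --pt "-25 0 0 -0.01 0 0 1" --pt "-25 0 0 -0.01 0 0 1" --pt "-25 0 0 -0.01 0 0 1" --pt "-20 0 0 0 0 0 1" --pt "-10 0 0 0 0 0 1" --pt "0 0 0 0 0 0 1" --pt "0 0 0 0 0 0 1"

```text
clock: 17.82
eef_pos: [0.4939, -0.3256, 0.1958]
tool_rot: [0.397, 0.585, -0.397, 0.585]
ft_force: [0.1, 0.1, -1.8]
grip_width: 0.0493
```

```bash
cat > held.py <<'E'
from h import *
w=camera("wrist")
W=world(w);f=w["frame"].astype(int)
o=get_obs();R=Ro.from_quat(o["tool_rot"]).as_matrix();L=(W.reshape(-1,3)-o["eef_pos"])@R*1000
m=(abs(L[:,1])<30)&(L[:,0]<-20)&(L[:,0]>-60)&(L[:,2]<-22)&(f.reshape(-1,3).max(1)>75)
q=L[m];print(len(q),"top height mm",np.median(-q[:,0]),"z far end",np.percentile(q[:,2],[0.5,2]),"y",np.percentile(q[:,1],[1,99]))
print(np.polyfit(q[:,2],q[:,0],1),np.polyfit(q[:,1],q[:,0],1))
E
python3 - <<'E'
from held import *
a=camera("top");print("sand top",fit(a,(.56,-.02),.09,.10,.115,"grey"))
go(561.2,-20.4,190,21.6)
E
```

```text
7346 top height mm 30.63200462049045 z far end [-42.99083274 -42.46246452] y [-22.59418042  25.58961338]
[ -0.04910723 -32.10988031] [ 1.87951675e-03 -3.04895099e+01]
sand top (array([561.1, -22. ,  64.7, 131.1,  21.6]), np.float64(0.1088), 1801)
tcp [ 493.1 -325.1  194. ] yaw 21.66 world d [ 68.1 304.7  -4. ]
 shift now-axes [   4.4  175.8 -258. ] rx 0.001  shift after-turn axes [   4.4  175.5 -258.2] tilt [-0.003  0.002 -1.   ] F [-0.6  0.9 -2. ] w 0.04938340369653423 t 17.9167 j [-0.58  0.44  0.19  1.33  0.    0.61]
```

>>> play_rows --pt "0 8 -12 0 0 0 1" --pt "0 16 -23.5 0 0 0 1" --pt "0 20 -29 0 0 0 1" --pt "0 20 -29 0 0 0 1" --pt "0 20 -29 0 0 0 1" --pt "0 20 -29 0 0 0 1" --pt "0 20 -29 0 0 0 1" --pt "0 20 -29 0 0 0 1" --pt "0 20 -29 0 0 0 1" --pt "0 8 -12 0 0 0 1" --pt "0 3.6 -6 0 0 0 1" --pt "0 0 0 0 0 0 1" --pt "0 0 0 0 0 0 1"

```text
clock: 19.0
eef_pos: [0.5619, -0.0226, 0.195]
tool_rot: [0.396, 0.586, -0.398, 0.585]
ft_force: [-0.4, 0.4, -1.9]
grip_width: 0.0495
```

Run:
```python
from held import *
go(561.2,-20.7,116,21.6)
camera("wrist");go(561.2,-20.7,116,21.6)
```

```text
7873 top height mm 29.228133009254755 z far end [-43.88288752 -43.67175731] y [-22.84907142  25.36764056]
[ -0.06791949 -31.30892846] [ 3.36015340e-03 -2.90112084e+01]
tcp [562.  -23.3 195.3] yaw 21.61 world d [ -0.8   2.6 -79.3]
 shift now-axes [79.3  0.4 -2.7] rx 0.0001  shift after-turn axes [79.3  0.4 -2.7] tilt [-0.001 -0.001 -1.   ] F [ 0.2 -0.3 -2.6] w 0.049345713739697095 t 19.05 j [-0.04  0.38  0.11  1.3  -0.    1.15]
tcp [562.1 -23.7 195.5] yaw 21.56 world d [ -0.9   3.  -79.5]
 shift now-axes [79.5  0.4 -3.1] rx -0.0006  shift after-turn axes [79.5  0.4 -3.1] tilt [-0.001 -0.    -1.   ] F [ 0.4  0.3 -2.2] w 0.049112811801207794 t 19.1 j [-0.04  0.38  0.11  1.3  -0.    1.15]
```

>>> play_rows --pt "8 0 -1.5 0 0 0 1" --pt "15 0 0 0 0 0 1" --pt "18 0 0 0 0 0 1" --pt "15 0 0 0 0 0 1" --pt "10 0 0 0 0 0 1" --pt "5 0 0 0 0 0 1" --pt "3 0 0 0 0 0 1" --pt "1 0 0 0 0 0 1" --pt "1 0 0 0 0 0 1" --pt "1 0 0 0 0 0 1" --pt "0 0 0 0 0 0 1"

```text
clock: 20.02
eef_pos: [0.5625, -0.0211, 0.1195]
tool_rot: [0.397, 0.585, -0.397, 0.585]
ft_force: [0.3, -1.0, -1.3]
grip_width: 0.049
```

>>> play_rows --pt "0.8 0 0 0 0 0 1" --pt "0.8 0 0 0 0 0 1" --pt "0 0 0 0 0 0 1"

```text
clock: 20.27
eef_pos: [0.562, -0.0211, 0.1174]
tool_rot: [0.397, 0.585, -0.397, 0.585]
ft_force: [-0.1, 1.0, -2.4]
grip_width: 0.0491
```

>>> play_rows --pt "0.7 0 0 0 0 0 1" --pt "0.7 0 0 0 0 0 1" --pt "0 0 0 0 0 0 1"

```text
clock: 20.52
eef_pos: [0.5619, -0.0211, 0.1157]
tool_rot: [0.397, 0.585, -0.397, 0.585]
ft_force: [-0.1, -0.2, -2.2]
grip_width: 0.0491
```

>>> play_rows --pt "0.7 0 0 0 0 0 1" --pt "0.7 0 0 0 0 0 1" --pt "0 0 0 0 0 0 1"

```text
clock: 20.77
eef_pos: [0.562, -0.0211, 0.1154]
tool_rot: [0.397, 0.585, -0.397, 0.585]
ft_force: [-2.2, -0.1, 2.8]
grip_width: 0.0491
```

Contact. Release and retreat upwards.

>>> play_rows --pt "0 0 0 0 0 0 0.3" --pt "0 0 0 0 0 0 -0.3" --pt "0 0 0 0 0 0 -1" --pt "0 0 0 0 0 0 -1" --pt "0 0 0 0 0 0 -1" --pt "-5 0 0 0 0 0 -1" --pt "-15 0 0 0 0 0 -1" --pt "-25 0 0 0 0 0 -1" --pt "-30 0 0 0 0 0 -1" --pt "-30 0 0 0 0 0 -1" --pt "-20 0 0 0 0 0 -1" --pt "-10 0 0 0 0 0 -1" --pt "0 0 0 0 0 0 -1" --pt "0 0 0 0 0 0 -1"

```text
clock: 21.93
eef_pos: [0.562, -0.0211, 0.2491]
tool_rot: [0.397, 0.585, -0.397, 0.585]
ft_force: [0.6, -0.3, -0.8]
grip_width: 0.0856
```

Run:
```python
from h import *
w=camera("wrist");save(w,"w4.png")
print("snack",fit(w,(.561,-.02),.07,.138,.155),"sand",fit(w,(.561,-.02),.09,.10,.115),"box",fit(w,(.56,-.02),.16,.05,.07,"teal"))
W=world(w).reshape(-1,3)
for n,z,r in (("snack",.146,.02),("sand",.107,.09)):
    m=(np.hypot(W[:,0]-.561,W[:,1]+.02)<r)&(abs(W[:,2]-z)<.008);P=W[m];print(n,"tilt",np.linalg.lstsq(np.c_[P[:,:2],np.ones(len(P))],P[:,2],rcond=None)[0][:2].round(4))
go(561,-20,245,21.6)
```

```text
snack (array([562.7, -19.9,  50.1,  87.6,  21.7]), np.float64(0.1449), 6597) sand (array([561.6, -21.6,  64.1, 133.2,  21.6]), np.float64(0.1069), 3317) box (array([555.1, -22.2, 166.3, 199.1,  21.4]), np.float64(0.059), 18268)
snack tilt [0.0008 0.0018]
sand tilt [-0.0011  0.0018]
tcp [561.4 -21.1 248.1] yaw 21.66 world d [-0.4  1.1 -3.1]
 shift now-axes [ 3.1  0.1 -1.2] rx 0.001  shift after-turn axes [ 3.1  0.1 -1.2] tilt [-0.002  0.    -1.   ] F [ 0.9 -0.1 -0.5] w 0.08551214270552479 t 21.9833 j [-0.04  0.36  0.21  1.43  0.    1.16]
```

View pics/w4.png

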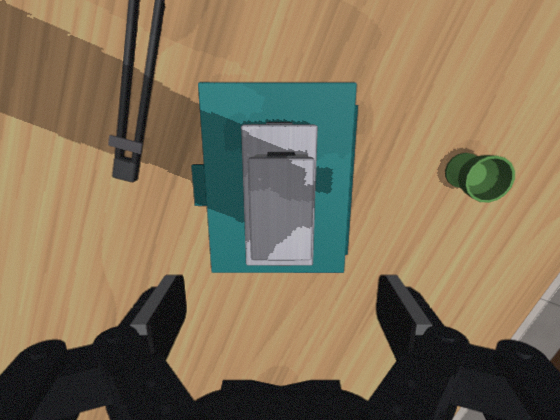

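The column is square. The smaller tin shows at (281,208) on the larger one at (280,195), and the fit puts it within about 2 mm of centre, level and parallel to 0.1°. The gripper is clear and open, so I'll hand the job in.

```bash
python3 -c "
from h import *
print(job_done())"
```

```text
the job is handed in; nothing more can be done
None
```

The column is built and the job is handed in, at about 22 s of the 64 s allowed. I pushed the lid shut with the closed fingers, then set the larger tin on the lid and the smaller tin on the larger one. Each tin was lowered gently until it touched, then released, and the gripper was raised clear.

The last wrist-camera checks, before handing in:

| Check | Measured | Allowed |
|---|---|---|
| Lid | shut: top about 60 mm, slope about 0.004 rad (fitted just after pushing; box top still at 59 mm at the end) | below 0.04 rad |
| Larger tin on the lid | about 2 mm off centre, long sides within about 0.2° | 12 mm, 7° |
| Smaller tin on the larger one | about 2 mm off centre, long sides within 0.1° | 12 mm, 7° |
| Tilt of both tins | about 0.002 rad | 0.06 rad |

- **Disagreement:** the cameras put the box centre 2–4 mm apart in x, because the fitted outline includes the thumb tab. I aimed for the middle of that range.
- **Bystanders:** I kept the arm clear of the bottle, jar, egg cup and tongs and saw no sign of contact, but I did not re-measure their positions at the end.

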